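Refit the belt idler of a bench edge sander

TASK

Refit the belt idler to the little green edge sander: its axle is a close fit in the brass-lined eccentric bush, so lead it in clearly tilted, one edge of the axle's end in the bore first, feel for the wall, then straighten it and let it slide down freely, with next to no side load (dragging it down against one wall scores the brass), until its flange sits fully home on the table. Then swing the keeper plate right round over the flange until it stops, and let go. Do not force anything (never more than about 25 N on the sander, under 8 N while sliding down) and leave the oil tin, the bolt jar and the spanner where they are.

Things in the scene. Friction and masses are not known exactly. Their poses are not given: they have to be found in the camera images.
- sander: Green bench sander, fixed, belt off. Origin: centre of its underside on the bench. x to its back, y along it to the rubber drive drum. Aluminium table 180 x 310 mm, top 78 mm up. Bush axis at (25,-85). Steel platen x 5..13, y -30..62, 52 mm above the table. Keeper: 5 mm plate, underside 8 mm above the table, pivot at (-30,-85). Drum at (31,98), 56 wide, 62 tall. Motor behind, below the table.
- bush_axis (a point): On the table's top face, on the axis about which the eccentric bush turns (z up). The bush is flush with the table, 66 mm wide. Its brass-lined bore (21.2 mm wide, 40 mm deep, sharp-edged) is NOT here: its centre lies 7 mm off, in whichever direction belt tension was last set (unknown, two dark spanner holes mark the far side). It resists turning up to about 35 N. Feel for it.
- idler: Idler, about 0.3 kg. Origin: centre of the flange's underside, z up along the axle. Below it the axle, 20 mm wide, 34 mm long, the lowest 2 mm bevelled to 17 mm. Flange 68 mm wide, z 0 to 6; neck 21 mm wide, z 6 to 24; black roller 44 mm wide, z 24 to 72, the part to grip from above; steel nub to z 77.
- axle_tip (a point): Centre of the end face of the idler's axle, 34 mm below the flange's underside; z up along the axle. Fully home it lies 34 mm below the table.
- keeper (a joint): Angle of the keeper plate, rad: 0 to 0.2 swung aside at the start, 1.5 at its stop, tongue over the flange (2 mm above it when the idler is home; an idler that stands higher blocks it). Growing values turn it clockwise seen from above, about the pivot 55 mm from bush_axis along the sander's -x. Stays where left; friction about 0.07 N m.
- keeper_post (a point): Middle of the keeper's black thumb post: upright, 10 mm wide, 18 to 40 mm above the table, 45 mm from the pivot on the side away from the tongue (base disc 16 mm wide below it). At joint 0 it lies from the pivot along the sander's (-0.07,-1.0), at 1.5 along its -x. Push it or straddle it with the fingertips from above.
- parking_block: Beech block 80 x 80 x 45 mm, fixed, origin under its centre. A 23.5 mm hole in its top holds the axle: the idler stands upright in it, flange on the block. It stands to the left or to the right of the sander.
- oil_tin: Yellow tin, 68 mm wide, 99 mm tall, origin under its centre; bystander on the other side of the sander from the block.
- bolt_jar: Brown jar with a pale lid, 63 mm wide, 79 mm tall, origin under its centre; bystander, left of the sander.
- spanner: Grey open-ended spanner, 189 x 32 x 9 mm, lying flat, origin under its centre, x along it; bystander to the right of the sander.
Things that resemble listed ones, but are neither listed nor needed, are in the scene too. Leave any blue or purple look-alike of the idler alone.

How it is judged:
On the way, in this order (a step that is already met when the one before it is completed fails the run):
1. the axle's lower edge is in the bore while the idler is tilted by more than 0.14 rad (the centre of its end face is below the table's top) (angle between idler's own z axis and vertical between 0.14 and 0.6 rad and z of axle_tip in the frame of bush_axis below -0.0003 m and horizontal distance between axle_tip and bush_axis below 0.018 m), for 0.1 s.
2. the idler is upright and home, its axle's end 32 mm or more below the table's top, the keeper not yet over it (z of axle_tip in the frame of bush_axis below -0.032 m and angle between idler's own z axis and vertical below 0.03 rad and horizontal distance between axle_tip and bush_axis below 0.0095 m and value of joint keeper below 0.8 rad), for 0.2 s.
At the end, for the whole second after the job is handed in: The idler stands upright (0.03 rad) in the bush with its axle's end at least 32 mm below the table, at rest, and the keeper is swung over its flange (joint above 1.35) (z of axle_tip in the frame of bush_axis below -0.032 m and angle between idler's own z axis and vertical below 0.03 rad and horizontal distance between axle_tip and bush_axis below 0.0095 m and value of joint keeper above 1.35 rad and linear speed of idler below 0.02 m/s); the robot touches nothing.
It fails at once if the axle is dragged down the bore under side load: more than 8 N between idler and sander while its end is 6 to 30 mm below the table (contact force between idler and sander above 8 N and z of axle_tip in the frame of bush_axis between -0.03 and -0.006 m and angle between idler's own z axis and vertical below 0.1 rad).
It fails at once if the idler bears on the sander with more than 25 N (contact force between idler and sander above 25 N).
It fails at once if the oil tin, the bolt jar or the spanner is moved by more than 15 mm (distance of any of oil_tin, bolt_jar, spanner from where it was at the start of the episode above 0.015 m).
It also fails if it takes over 72 s, if anything falls off the work surface, if the arm or the gripper's body presses on something with over 40 N, if the wrist force passes 120 N, or if a joint passes its speed limit or range.

ROBOT

A 7-joint arm with a two-finger parallel gripper is mounted at the origin on a cart in front of the work surface, level with it; the furniture and walls round the work are solid. World frame = base frame: x ahead of the robot, y to its left, z up, the work surface at z = 0. Lengths are in m, angles in rad, forces in N, time in s.
With the tool pointing down it reaches from about 0.425 to 0.875 m from the base axis. Payload 4.7 kg.
Tool frame: the origin (TCP) lies on the mounting face of the last link; the fingertips stand 182 mm ahead of it and the grasp point (between the pads) lies ahead of it (ctrl.grip_point_offset is the z of the grasp point in the tool frame, in m); z points along the fingers, y is the line along which they close (so a half turn about z gives the same grasp; the last joint's range is limited). The gripper opens to 87 mm and grips with 3 to 60 N. Pads are 19 mm wide; open, the fingers measure 117 mm over their backs; the gripper's body (75 mm by 190 mm) begins 51 mm behind the grasp point.
Start: joints at [1.279, 0.321, -0.07, 1.45, 0.023, 1.371, -0.057], TCP at [0.196, -0.62, 0.405] pointing down, gripper open.
Joint ranges: [-2.86, 2.86], [-0.3, 2.09], [-1.38, 1.24], [0.06, 2.45], [-1.56, 4.7], [0.09, 2.05], [-2.69, 2.69]. Speed limits (rad/s): [2.57, 2.57, 3.14, 3.14, 3.14, 3.14, 3.14].

INTERFACE

Orientations are given as a rotation vector (axis times angle).
In Python, from bench import ctrl gives the robot as it stands.
- The arm moves only by the tool tcp_steps, called by a JSON object that holds its "op" and its "data". Schema: {"type":"object","properties":{"segments":{"type":"array","items":{"type":"array","items":{"type":"number"},"minItems":5,"maxItems":5},"minItems":1,"maxItems":20},"force":{"type":"number"},"only":{"type":"string"},"quiet":{"type":"boolean"},"lines":{"type":"string"}},"required":["segments"],"additionalProperties":false}. segments is a list of rows, 1 to 20 of them, each of 5 numbers: dx, dy, dz in m, then a turn about the tool's z in rad, then the opening from 0.0 (shut) to 1.0 (fully open); each row is the pose to reach, as a shift and turn from the pose commanded when the call began, along the tool's axes at that moment; what a row does not reach only later rows make up. A row lasts 1/10 s, in which the tool goes at most 0.05 m and 0.15 rad, less where a joint would pass 70% of its speed; a pose out of reach is approached as far as the arm can. The fingers move at their own pace and stop on an object; force is the grip in N (left out, the last holds). Time passes only in rows, so rows that do not move let the fingers close. The tool returns the time, the measured TCP pose, the force, the opening and the grip force at its end. only (a regular expression) keeps the lines of the reply that match it, lines (a string "A,B") keeps lines A to B, and quiet returns only ok. Input that does not fit is refused with a message, and nothing moves.
- ctrl.get_state(): the state, without advancing time (a new reading comes with each control period).
- ctrl.get_image(name): name is "scene" or "top"; returns (picture, depth): 384x512x3 uint8, red, green, blue; 384x512 float32, m along the optical axis (not along the pixel's ray), 0 where there is no reading.
- ctrl.camera_model(name): a dict with "vertical_fov" (degrees; the focal length in pixels is half the picture's height over the tangent of half this angle, whatever the lens; pixels are square), "cx", "cy" (the principal point, pixels), "rvec" (rotation vector, rad) and "tvec" (3), from world to camera coordinates, as OpenCV has them. Camera axes: x right, y down, z forward; pixel columns grow to the right and rows downward; lengths in m; the calibration is good to about 2 mm. A picture is of the moment at which its call begins. camera_model takes no time and is no camera call.
- ctrl.close_job(): hands the job in; it is judged then, once.
The state is a dict: "time": time; "joint_positions": joint angles; "qd": joint speeds; "joint_torque": joint torques, N m; "position": TCP position; "tool_rot": TCP orientation; "ft_force": force on the tool from outside, world axes, zero at the start; "torque": the same for the moment, N m; "grip_width": opening from 0.0 (shut) to 1.0 (fully open); "grip_force": force on a finger pad.
Only numpy, scipy, OpenCV 4.12 (cv2) and the standard library are available. Lean on these libraries where they do the work, as an engineer would, in place of code of your own. Each camera call takes 0.05 s, during which the arm holds its last target. There are 200 camera calls.

## Working session

There is one attempt and no reset: what is moved stays moved. The work goes in short steps, Python scripts to look and compute and a tool call to move; the robot and the scene stay as the last step left them, time stands still between calls to the robot, and variables do not carry over. Pictures are saved under pics/ and viewed, at most 13 in all, crops included, and the job is handed in when it is done.

```bash
ls; mkdir -p pics; cat > h.py <<'E'
import numpy as np, cv2
from bench import ctrl
from scipy.spatial.transform import Rotation as R
def cam(n):
    m=ctrl.camera_model(n); f=192/np.tan(np.radians(m["vertical_fov"])/2)
    return f,m["cx"],m["cy"],R.from_rotvec(m["rvec"]).as_matrix(),np.array(m["tvec"])
def cloud(n,d):
    f,cx,cy,Rm,t=cam(n); v,u=np.mgrid[:384,:512]
    P=np.stack([(u-cx)/f*d,(v-cy)/f*d,d],-1)
    return (P-t)@Rm
def ray(n,u,v,z):
    f,cx,cy,Rm,t=cam(n); c=-Rm.T@t; r=Rm.T@np.array([(u-cx)/f,(v-cy)/f,1]); return c+r*(z-c[2])/r[2]
def proj(n,p):
    f,cx,cy,Rm,t=cam(n); q=Rm@np.array(p)+t; return q[0]/q[2]*f+cx,q[1]/q[2]*f+cy
E
python3 - <<'E'
from h import *
for n in("scene","top"):
    p,d=ctrl.get_image(n); np.savez(n,p=p,d=d); cv2.imwrite(f"pics/{n}0.png",cv2.resize(p[:,:,::-1],(800,600)))
    m=ctrl.camera_model(n); print(m)
print(ctrl.get_state(),ctrl.grip_point_offset)
E
```

```text
pics
{'vertical_fov': 42.75967046398235, 'cx': 263.89592453017815, 'cy': 190.00464488249034, 'rvec': array([ 1.23800416, -1.99088439,  1.12214998]), 'tvec': array([0.21183687, 0.32857406, 1.36211538])}
{'vertical_fov': 46.344829288768466, 'cx': 254.71338958330713, 'cy': 194.69069857473824, 'rvec': array([ 2.19014783, -2.15961282,  0.10839117]), 'tvec': array([-0.05292843,  0.52333112,  1.4060597 ])}
{'time': 0.1, 'joint_positions': array([ 1.27907282,  0.32173889, -0.07005993,  1.4515674 ,  0.0226058 ,
        1.37081218, -0.05688071]), 'qd': array([ 2.48527861e-04, -2.17934627e-03,  1.13797512e-06, -1.91685626e-03,
        3.39375984e-04,  5.42455851e-04,  2.09038210e-04]), 'joint_torque': array([ 1.28871720e-04, -4.92568946e+01, -4.05682130e-01, -3.13394415e+01,
       -6.42033108e-02,  3.95366340e-02,  6.46763078e-05]), 'position': array([ 0.195599  , -0.61967197,  0.40376968]), 'tool_rot': array([-3.10325013e+00, -4.78296636e-01,  5.83431275e-04]), 'ft_force': array([-0.56788161,  0.20617756, -0.15114288]), 'torque': array([-0.04256634,  0.03518714, -0.0143492 ]), 'grip_force': 0.0, 'grip_width': 1.0039219728935447} 0.1635
```

View pics/scene0.png

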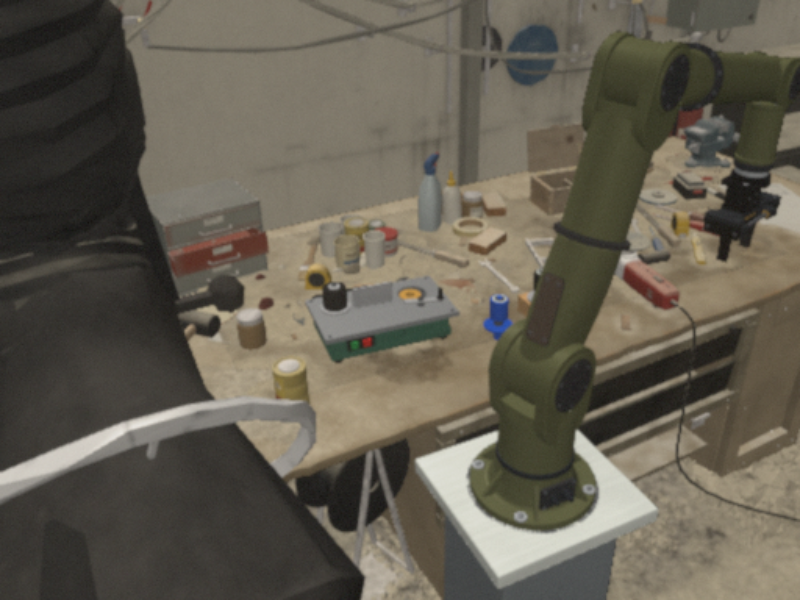

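View pics/top0.png

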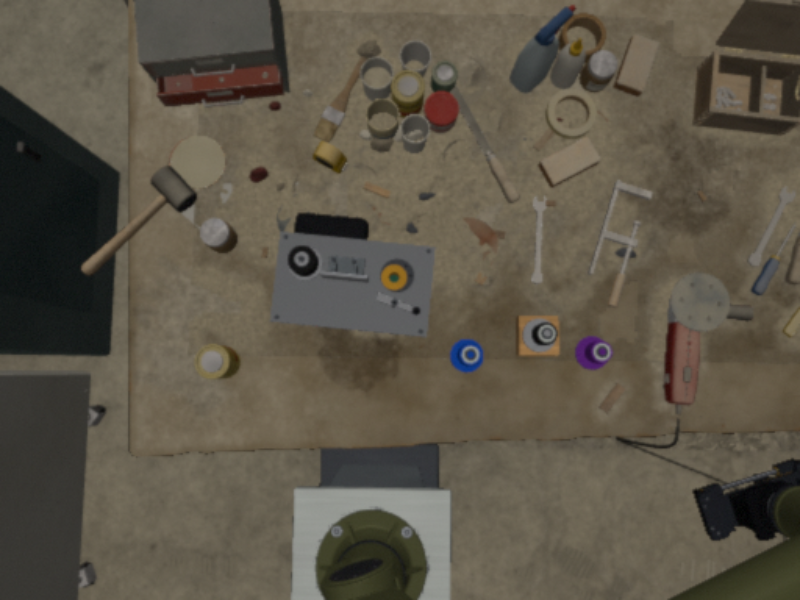

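The scene view shows the sander with its drum at the left and the orange bush at the right, and the blue look-alike at (498,315). In the top view (800 px wide) the idler stands on its block at (540,335), with purple and blue look-alikes at (594,352) and (467,355). The bush is at (395,277), the keeper at (400,302), the tin at (215,362), the jar at (215,235) and the spanner at (538,240).

```bash
cat > a.py <<'E'
from h import *
Z=np.load("top.npz"); p,d=Z["p"],Z["d"]; C=cloud("top",d)
def crop(x0,y0,w,h,k): return cv2.resize(p[y0:y0+h,x0:x0+w,::-1],None,fx=k,fy=k,interpolation=cv2.INTER_CUBIC)
a=crop(225,160,60,60,10); b=crop(315,190,60,60,3)
cv2.imwrite("pics/c1.png",crop(170,145,116,75,6.8)); cv2.imwrite("pics/c2.png",crop(320,195,40,40,12))
# table mask
X=C[...,0];Y=C[...,1];zz=C[...,2]
m=(abs(zz-.078)<.006); n,l,s,c=cv2.connectedComponentsWithStats(m.astype('uint8'))
i=1+np.argmax(s[1:,4]); q=C[l==i][:,:2]; r=cv2.minAreaRect(q.astype('float32')*1000); print(s[i],r,np.median(C[l==i][:,2]))
m=(zz>.11)&(X>.3)&(X<.62)
n,l,s,c=cv2.connectedComponentsWithStats(m.astype('uint8'))
for i in range(1,n):
  if s[i,4]>15:
    q=C[l==i]; print(c[i],s[i,4],q[:,:2].min(0),q[:,:2].max(0),np.median(q,0),q[:,2].max())
E
python3 a.py
```

```text
[ 172  148  107   68 4804] ((559.9069213867188, 45.68206024169922), (310.4074401855469, 181.1071319580078), 84.98490905761719) 0.0781666039754037
[193.14498141 166.4535316 ] 269 [ 0.38828246 -0.03990993] [0.61904752 0.16620204] [0.59437432 0.1381986  0.13121468] 1.4495946653347824
[219.25384615 174.86153846] 130 [0.56200069 0.01692044] [0.59445334 0.10602067] [0.5706872  0.06166631 0.12768467] 0.13542409678989759
[348.98159509 212.79754601] 163 [ 0.38828246 -0.34825798] [ 0.48581527 -0.03990993] [ 0.46445166 -0.32607865  0.11754192] 1.4495946653347824
[386.24 223.48] 25 [ 0.42750453 -0.45282538] [ 0.44566641 -0.42869954] [ 0.43373467 -0.438218    0.11207749] 0.11556205236240229
[300.81818182 226.5       ] 22 [ 0.41223058 -0.19349335] [ 0.43297833 -0.17531155] [ 0.42118729 -0.18408468  0.11128355] 0.11834675405253105
```

View pics/c1.png

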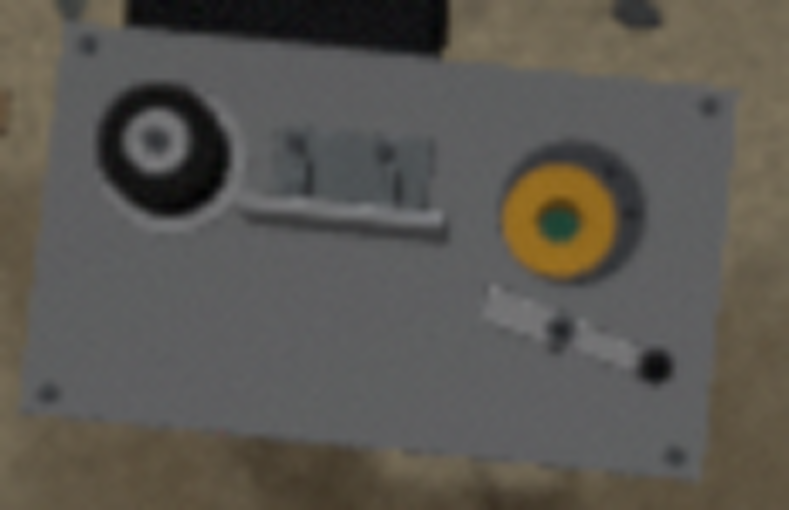

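View pics/c2.png

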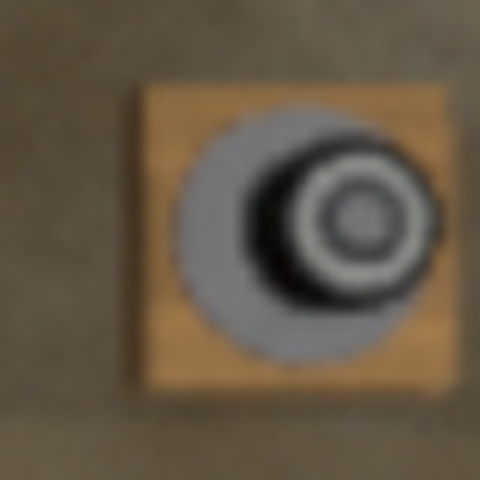

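In crop c1 the bush's disc is centred at (573,211) and the brass bore at (559,221). The keeper pivot is at (560,330) and the post at (655,367). In crop c2 the flange centre is at (303,236), the roller top and nub at (362,218), and the block spans 142..452 by 85..388.

```bash
python3 - <<'E'
from h import *
f1=lambda u,v:(170+(u+.5)/6.8-.5,145+(v+.5)/6.8-.5)
f2=lambda u,v:(320+(u+.5)/12-.5,195+(v+.5)/12-.5)
for n,f,u,v,z in [("bush",f1,573,211,.078),("bore",f1,559,221,.078),("bore2",f1,559,224,.070),("pivot",f1,560,330,.093),("post",f1,655,367,.118),("block",f2,297,237,.045),("flange",f2,303,236,.051),("nub",f2,362,218,.122),("rolltop",f2,364,219,.117)]:
    print(n,ray("top",*f(u,v),z).round(4))
c=np.array([.5599,.0457]);a=np.radians(-5.02);xs=np.array([np.cos(a),np.sin(a)]);ys=np.array([-xs[1],xs[0]])
print("bush model",c+.025*xs-.085*ys,"pivot",c-.03*xs-.085*ys, xs)
s=ctrl.get_state();T=R.from_rotvec(s["tool_rot"]).as_matrix();print(T.round(3))
np.set_printoptions(precision=4,suppress=True)
E
```

```text
bush [ 0.5781 -0.0419  0.078 ]
bore [ 0.5734 -0.0356  0.078 ]
bore2 [ 0.5731 -0.0356  0.07  ]
pivot [ 0.5223 -0.0368  0.093 ]
post [ 0.5041 -0.0787  0.118 ]
block [ 0.4644 -0.3272  0.045 ]
flange [ 0.4644 -0.3276  0.051 ]
nub [ 0.4651 -0.3276  0.122 ]
rolltop [ 0.4652 -0.3292  0.117 ]
bush model [ 0.57736631 -0.04116155] pivot [ 0.52257728 -0.03634885] [ 0.99616421 -0.08750347]
[[ 0.954  0.301 -0.001]
 [ 0.301 -0.954  0.002]
 [-0.    -0.002 -1.   ]]
```

{"op": "tcp_steps", "data": {"segments": [[0.345, -0.198, 0, -1.265, 1], [0.345, -0.198, 0, -1.265, 1], [0.345, -0.198, 0, -1.265, 1], [0.345, -0.198, 0, -1.265, 1], [0.345, -0.198, 0, -1.265, 1], [0.345, -0.198, 0, -1.265, 1], [0.345, -0.198, 0, -1.265, 1], [0.345, -0.198, 0, -1.265, 1], [0.345, -0.198, 0, -1.265, 1], [0.345, -0.198, 0, -1.265, 1], [0.345, -0.198, 0, -1.265, 1], [0.345, -0.198, 0, -1.265, 1]]}}

```text
time: 1.3
position: [0.4639, -0.3287, 0.4044]
tool_rot: [-2.226, -2.216, 0.001]
ft_force: [-0.5, -0.1, -0.4]
grip_width: 1.001
grip_force: 0.0
```

```bash
python3 -c "
from h import *
s=ctrl.get_state();print(s['joint_positions'].round(3));print(R.from_rotvec(s['tool_rot']).as_matrix().round(3))"
```

```text
[ 0.961  0.175 -0.44   1.646  0.077  1.338  0.505]
[[ 0.004  1.    -0.001]
 [ 1.    -0.004 -0.   ]
 [-0.    -0.001 -1.   ]]
```

{"op": "tcp_steps", "data": {"segments": [[0.001, 0.001, 0.05, 0, 1], [0.001, 0.001, 0.1, 0, 1], [0.001, 0.001, 0.13, 0, 1], [0.001, 0.001, 0.144, 0, 1], [0.001, 0.001, 0.144, 0, 1], [0.001, 0.001, 0.144, 0, 0.4], [0.001, 0.001, 0.144, 0, 0.4], [0.001, 0.001, 0.144, 0, 0.4], [0.001, 0.001, 0.144, 0, 0.4], [0.001, 0.001, 0.144, 0, 0.4], [0.001, 0.001, 0.144, 0, 0.4], [0.001, 0.001, 0.144, 0, 0.4]], "force": 15}}

```text
time: 2.5
position: [0.4659, -0.3262, 0.2609]
tool_rot: [-2.221, -2.221, 0.001]
ft_force: [-0.6, 0.9, 1.8]
grip_width: 0.501
grip_force: 15.0
```

{"op": "tcp_steps", "data": {"segments": [[0, 0, -0.012, 0, 0.4], [0, 0, -0.024, 0, 0.4], [0, 0, -0.024, 0, 0.4], [0.004, 0, -0.024, 0, 0.4], [0.008, 0, -0.024, 0, 0.4], [0.012, 0, -0.024, 0, 0.4], [0.012, 0, -0.024, 0, 0.4]]}}

```text
time: 3.2
position: [0.466, -0.3136, 0.2846]
tool_rot: [-2.22, -2.222, 0.001]
ft_force: [-0.9, -2.8, -4.1]
grip_width: 0.495
grip_force: 15.0
```

{"op": "tcp_steps", "data": {"segments": [[0.004, 0, 0, 0, 0.4], [0.008, 0, 0, 0, 0.4], [0.011, 0, 0, 0, 0.4], [0.011, 0, 0, 0, 0.4]]}}

```text
time: 3.6
position: [0.466, -0.3025, 0.2845]
tool_rot: [-2.22, -2.222, 0.0]
ft_force: [-1.3, -1.2, -4.0]
grip_width: 0.503
grip_force: 15.0
```

```bash
python3 - <<'E'
from h import *
p,d=ctrl.get_image("scene");print(proj("scene",(.466,-.31,.08)))
u,v=map(int,proj("scene",(.466,-.31,.08)))
cv2.imwrite("pics/s1.png",cv2.resize(p[v-45:v+30,u-50:u+50,::-1],None,fx=8,fy=8,interpolation=cv2.INTER_CUBIC))
E
```

```text
(np.float64(342.192438816316), np.float64(183.41833095589934))
```

View pics/s1.png

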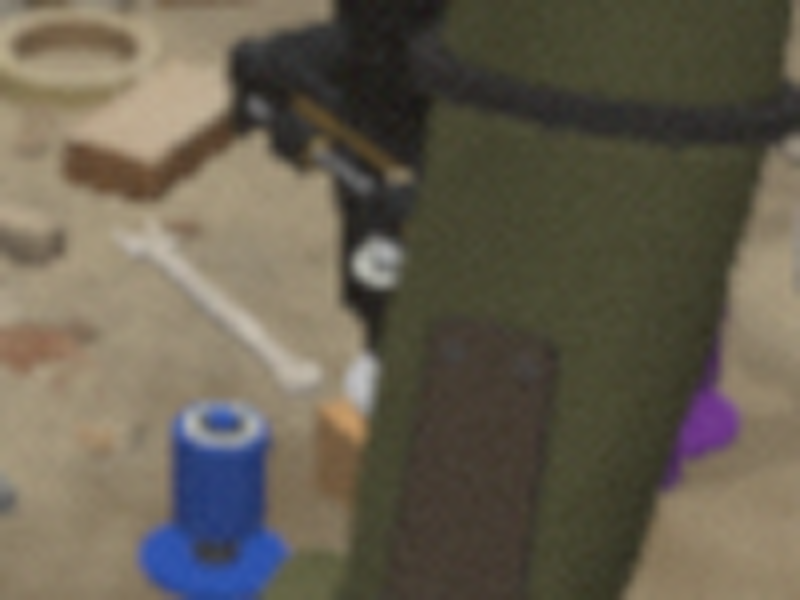

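The crop shows the idler at (375,265) leaning left, towards +y, in the fingers, and the rest is hidden by the arm. I'm lifting it out and carrying it to above the bush.

{"op": "tcp_steps", "data": {"segments": [[0, 0, -0.03, 0, 0.4], [0, 0, -0.075, 0, 0.4], [0, 0, -0.115, 0, 0.4], [0.05, 0.018, -0.115, 0, 0.4], [0.1, 0.036, -0.115, 0, 0.4], [0.14, 0.054, -0.115, 0, 0.4], [0.18, 0.07, -0.115, 0, 0.4], [0.22, 0.085, -0.115, 0, 0.4], [0.25, 0.1, -0.115, 0, 0.4], [0.27, 0.1075, -0.115, 0, 0.4], [0.288, 0.1075, -0.1, 0, 0.4], [0.288, 0.1075, -0.075, 0, 0.4], [0.288, 0.1075, -0.075, 0, 0.4], [0.288, 0.1075, -0.075, 0, 0.4]]}}

```text
time: 5.05
position: [0.5734, -0.0153, 0.3596]
tool_rot: [-2.221, -2.22, 0.001]
ft_force: [0.4, -0.3, -2.7]
grip_width: 0.501
grip_force: 15.0
```

```bash
python3 - <<'E'
from h import *
p,d=ctrl.get_image("scene");np.savez("s2",p=p,d=d)
u,v=map(int,proj("scene",(.5735,-.03,.15)))
print(u,v)
cv2.imwrite("pics/s2.png",cv2.resize(p[v-45:v+45,u-60:u+60,::-1],(800,600),interpolation=cv2.INTER_CUBIC))
E
```

```text
260 170
```

View pics/s2.png

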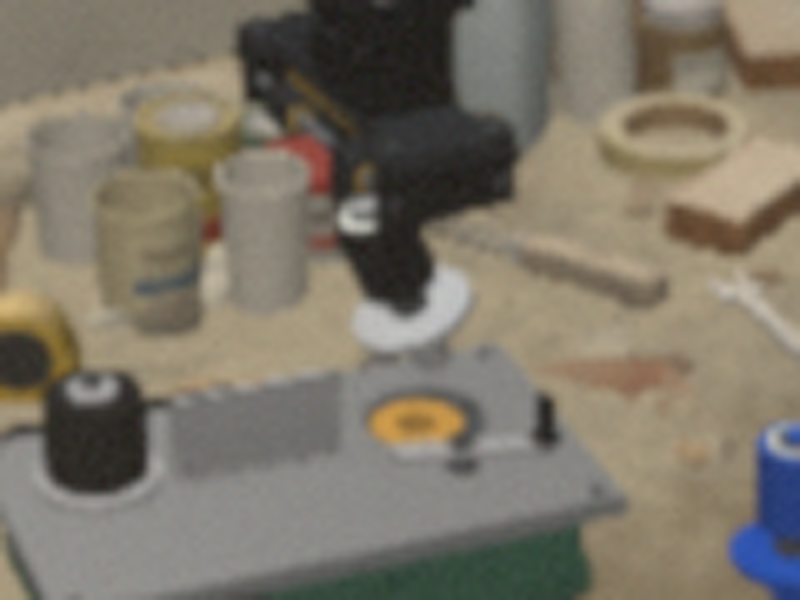

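The idler is clear of the block and tilted: flange ellipse at (412,315), axle end around (432,355), brass bush at (418,423). I'll measure the tilt from the flange's depth points.

```bash
cat > fit.py <<'E'
from h import *
import sys
from scipy.optimize import least_squares
def fit(p,d,G,t0=.3,tw=0.2):
    C=cloud("scene",d).reshape(-1,3); col=p.reshape(-1,3).astype(int)
    best=None
    Q=C[(np.linalg.norm(C-np.array(G)-[0,-.0,-.04],axis=1)<.07)&(col.min(1)>120)&(np.ptp(col,axis=1)<45)&(C[:,2]>.082)]
    # flange model: idler axis a=(sin s,sin t,.), point G at idler z=h
    def ax(s,t): return np.array([np.sin(s),np.sin(t),np.sqrt(1-np.sin(s)**2-np.sin(t)**2)])
    def res(x):
        a=ax(x[0],x[1]); w=Q-G; z=w@a+x[2]; r=np.linalg.norm(w-np.outer(w@a,a),axis=1)
        # distance to flange solid surface (z 0..6, r<=34)
        dz=np.maximum(np.maximum(-z,z-.006),0); dr=np.maximum(r-.034,0)
        ins=np.minimum(np.minimum(np.abs(z),np.abs(z-.006)),np.abs(r-.034))
        e=np.where((dz+dr)>0,np.hypot(dz,dr),ins)
        return np.r_[e,(x[0]/.05)*.003]
    for t in (t0-.1,t0,t0+.1):
        r=least_squares(res,[0,t,.052],loss="soft_l1",f_scale=.002)
        if best is None or r.cost<best.cost: best=r
    a=ax(*best.x[:2]); tip=np.array(G)-a*(best.x[2]+.034)
    print("n",len(Q),"sx,ty,h",best.x.round(3),"cost rms",np.sqrt(np.mean(best.fun**2)).round(4),"tip",tip.round(4))
if __name__=="__main__":
    p,d=ctrl.get_image("scene"); s=ctrl.get_state(); G=s["position"]-[0,0,.1635]
    fit(p,d,G,float(sys.argv[1])); print(G.round(4),s["ft_force"].round(1),s["time"])
E
python3 fit.py .3
```

```text
n 158 sx,ty,h [0.008 0.259 0.05 ] cost rms 0.0241 tip [ 0.5733 -0.0371  0.1162]
[ 0.574  -0.0156  0.1975] [-0.1 -1.1 -3.8] 5.15
```

{"op": "tcp_steps", "data": {"segments": [[0, 0, 0.015, 0, 0.4], [0, 0, 0.028, 0, 0.4], [0, 0, 0.034, 0, 0.4], [0, 0, 0.036, 0, 0.4], [0, 0, 0.037, 0, 0.4], [0, 0, 0.038, 0, 0.4], [0, 0, 0.038, 0, 0.4]]}}

```text
time: 5.85
position: [0.5737, -0.0143, 0.3233]
tool_rot: [2.221, 2.222, 0.001]
ft_force: [-3.3, 2.0, 7.2]
grip_width: 0.501
grip_force: 15.0
```

```bash
python3 fit.py .26
```

```text
n 180 sx,ty,h [0.066 0.235 0.052] cost rms 0.0241 tip [ 0.5681 -0.0343  0.0767]
[ 0.5737 -0.0143  0.1598] [-2.5  2.5  6.6] 5.9
```

{"op": "tcp_steps", "data": {"segments": [[0, 0, -0.003, 0, 0.4], [-0.003, -0.001, -0.003, 0, 0.4], [-0.003, -0.001, -0.002, 0, 0.4], [-0.003, -0.001, -0.001, 0, 0.4], [-0.003, -0.001, 0, 0, 0.4], [-0.003, -0.001, 0, 0, 0.4]]}}

```text
time: 6.5
position: [0.573, -0.017, 0.3239]
tool_rot: [2.22, 2.222, 0.003]
ft_force: [-2.9, 3.3, 11.5]
grip_width: 0.5
grip_force: 15.0
```

```bash
python3 fit.py .26
```

```text
n 180 sx,ty,h [0.072 0.213 0.052] cost rms 0.0237 tip [ 0.5669 -0.0352  0.0765]
[ 0.573  -0.017   0.1604] [-2.2  2.9 10.2] 6.55
```

{"op": "tcp_steps", "data": {"segments": [[0, 0, -0.003, 0, 0.4], [0, 0, -0.008, 0, 0.4], [0, 0, -0.008, 0, 0.4]]}}

```text
time: 6.85
position: [0.5725, -0.0188, 0.3296]
tool_rot: [2.222, 2.221, -0.001]
ft_force: [1.0, -1.1, -3.7]
grip_width: 0.506
grip_force: 15.0
```

```bash
python3 fit.py .26; python3 - <<'E'
from h import *
p,d=ctrl.get_image("scene")
u,v=map(int,proj("scene",(.5735,-.03,.10)))
print(u,v)
c=cv2.resize(p[v-24:v+24,u-32:u+32,::-1],(768,576),interpolation=cv2.INTER_CUBIC)
cv2.imwrite("pics/s3.png",c)
k=12
for q in [(.5735,-.0359,.078),(.5777,-.0415,.078)]:
    a=proj("scene",q); print((a[0]-u+32+.5)*k,(a[1]-v+24+.5)*k)
E
```

```text
n 187 sx,ty,h [0.067 0.222 0.051] cost rms 0.0251 tip [ 0.5668 -0.0375  0.083 ]
[ 0.5724 -0.0187  0.1658] [-0.6  0.7 -4.1] 6.9
260 183
415.1620525414287 353.3833904202737
425.8105877307505 342.8754961180932
```

View pics/s3.png

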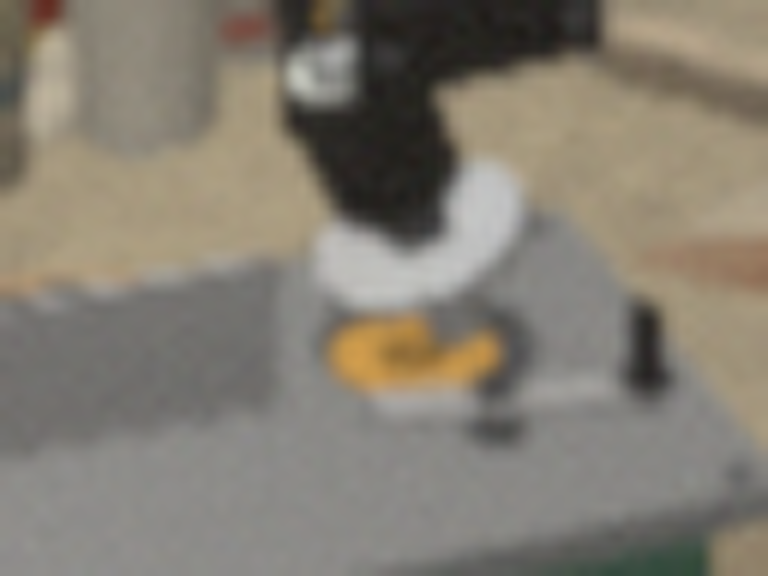

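The crop shows the axle's end around (452,342), to the right of the dark bore at (412,353), so it is off to the side.

```bash
python3 - <<'E'
from h import *
f=lambda u,v:(260-32+u/12-.5,183-24+v/12-.5)
for z in (.078,.081,.083,.086): print(z,ray("scene",*f(452,342),z).round(4),ray("scene",*f(412,353),z).round(4))
a=np.array([0,np.sin(.24),np.cos(.24)]);G=np.array([.5724,-.0187,.1658])
for h in(.052,.05):
  for z in (0,-.034): 
    q=proj("scene",G-a*(h-z)); print(h,z,((q[0]-228+.5)*12,(q[1]-159+.5)*12))
E
```

```text
0.078 [ 0.5745 -0.0488  0.078 ] [ 0.5741 -0.0351  0.078 ]
0.081 [ 0.5699 -0.0466  0.081 ] [ 0.5695 -0.033   0.081 ]
0.083 [ 0.5668 -0.0451  0.083 ] [ 0.5664 -0.0315  0.083 ]
0.086 [ 0.5622 -0.0429  0.086 ] [ 0.5618 -0.0294  0.086 ]
0.052 0 (np.float64(400.22196240242215), np.float64(251.27761916744248))
0.052 -0.034 (np.float64(426.184298565689), np.float64(340.3862358951304))
0.05 0 (np.float64(398.67652978509386), np.float64(245.97334447082153))
0.05 -0.034 (np.float64(424.67313165580185), np.float64(335.1995688657096))
```

The true tilt is about 0.35 and the end face was sitting on the −y rim, so I'm shifting towards +y.

{"op": "tcp_steps", "data": {"segments": [[0.005, 0.0005, 0, 0, 0.4], [0.01, 0.001, 0, 0, 0.4], [0.01, 0.001, 0.003, 0, 0.4], [0.01, 0.001, 0.005, 0, 0.4], [0.01, 0.001, 0.0065, 0, 0.4], [0.01, 0.001, 0.008, 0, 0.4], [0.01, 0.001, 0.008, 0, 0.4]]}}

```text
time: 7.65
position: [0.5738, -0.0082, 0.3218]
tool_rot: [2.221, 2.221, 0.001]
ft_force: [1.0, 0.0, -2.9]
grip_width: 0.496
grip_force: 15.0
```

{"op": "tcp_steps", "data": {"segments": [[0, 0, 0.001, 0, 0.4], [0, 0, 0.002, 0, 0.4], [0, 0, 0.002, 0, 0.4]]}}

```text
time: 7.95
position: [0.5739, -0.0075, 0.3207]
tool_rot: [2.22, 2.221, 0.002]
ft_force: [0.1, 1.8, 3.3]
grip_width: 0.503
grip_force: 15.0
```

{"op": "tcp_steps", "data": {"segments": [[0, 0, 0.001, 0, 0.4], [0, 0, 0.001, 0, 0.4]]}}

```text
time: 8.15
position: [0.5739, -0.0071, 0.3202]
tool_rot: [2.22, 2.222, 0.003]
ft_force: [0.3, 3.2, 6.2]
grip_width: 0.501
grip_force: 15.0
```

{"op": "tcp_steps", "data": {"segments": [[0.001, 0, -0.001, 0, 0.4], [0.002, 0, -0.001, 0, 0.4], [0.003, 0, -0.001, 0, 0.4], [0.003, 0, -0.001, 0, 0.4]]}}

```text
time: 8.55
position: [0.5736, -0.0055, 0.3192]
tool_rot: [2.221, 2.221, -0.0]
ft_force: [3.0, 0.2, -2.9]
grip_width: 0.499
grip_force: 15.0
```

{"op": "tcp_steps", "data": {"segments": [[0, 0, 0.001, 0, 0.4], [0, 0, 0.002, 0, 0.4], [0, 0, 0.002, 0, 0.4]]}}

```text
time: 8.85
position: [0.5736, -0.0054, 0.3176]
tool_rot: [2.221, 2.221, -0.0]
ft_force: [3.5, -0.4, -2.9]
grip_width: 0.498
grip_force: 15.0
```

{"op": "tcp_steps", "data": {"segments": [[0, 0.001, 0, 0, 0.4], [0.001, 0.001, 0, 0, 0.4], [0.002, 0.001, 0, 0, 0.4], [0.002, 0.001, 0, 0, 0.4]]}}

```text
time: 9.25
position: [0.5742, -0.0038, 0.3173]
tool_rot: [-2.222, -2.221, 0.003]
ft_force: [0.4, -2.7, -4.7]
grip_width: 0.502
grip_force: 15.0
```

```bash
python3 fit.py .33; python3 - <<'E'
from h import *
p,d=ctrl.get_image("scene")
u,v=260,183
cv2.imwrite("pics/s4.png",cv2.resize(p[v-30:v+30,u-40:u+40,::-1],(800,600),interpolation=cv2.INTER_CUBIC))
E
```

```text
n 183 sx,ty,h [0.077 0.194 0.052] cost rms 0.0226 tip [ 0.5677 -0.0203  0.07  ]
[ 0.5743 -0.0039  0.1538] [ 1.1 -2.6 -2.9] 9.3
```

View pics/s4.png

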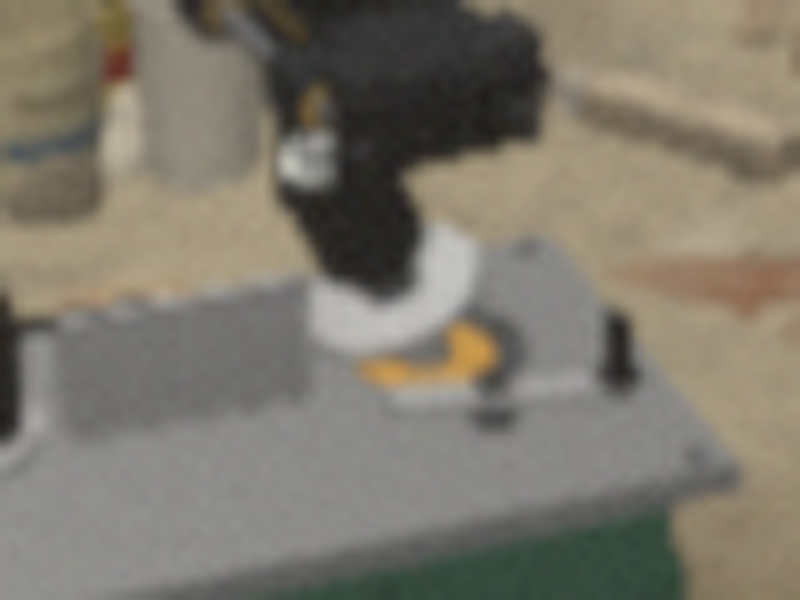

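The axle's end is inside the brass ring at about (425,365) and the idler still leans left. The −2.7 N in y is the +y wall. Next I straighten it by drawing the top back towards −y.

{"op": "tcp_steps", "data": {"segments": [[-0.003, 0, 0, 0, 0.4], [-0.006, 0, -0.0005, 0, 0.4], [-0.009, 0, -0.001, 0, 0.4], [-0.012, 0, -0.0015, 0, 0.4], [-0.015, 0, -0.002, 0, 0.4], [-0.018, 0, -0.0025, 0, 0.4], [-0.018, 0, -0.0025, 0, 0.4]]}}

```text
time: 10.05
position: [0.5745, -0.0218, 0.3202]
tool_rot: [-2.222, -2.221, 0.001]
ft_force: [-1.5, 1.4, -3.5]
grip_width: 0.506
grip_force: 15.0
```

{"op": "tcp_steps", "data": {"segments": [[-0.003, 0, 0, 0, 0.4], [-0.006, 0, -0.0005, 0, 0.4], [-0.006, 0, -0.0005, 0, 0.4]]}}

```text
time: 10.35
position: [0.5745, -0.0279, 0.3207]
tool_rot: [2.222, 2.22, -0.001]
ft_force: [-0.0, 0.3, -3.1]
grip_width: 0.497
grip_force: 15.0
```

```bash
python3 fit.py .1
```

```text
n 155 sx,ty,h [0.072 0.005 0.055] cost rms 0.0172 tip [ 0.5681 -0.028   0.0684]
[ 0.5745 -0.0276  0.1572] [-0.6  0.5 -3.2] 10.4
```

{"op": "tcp_steps", "data": {"segments": [[-0.003, 0, 0, 0, 0.4], [-0.006, 0, 0, 0, 0.4], [-0.008, 0, 0, 0, 0.4], [-0.008, 0, 0, 0, 0.4]]}}

```text
time: 10.8
position: [0.5745, -0.0357, 0.3207]
tool_rot: [2.222, 2.221, -0.001]
ft_force: [-0.0, 1.1, -2.6]
grip_width: 0.507
grip_force: 15.0
```

```bash
python3 fit.py .0;  python3 - <<'E'
from h import *
p,d=ctrl.get_image("scene")
u,v=260,178
cv2.imwrite("pics/s5.png",cv2.resize(p[v-30:v+30,u-40:u+40,::-1],(800,600),interpolation=cv2.INTER_CUBIC))
a=proj("scene",(.5735,-.0359,.078));print([(a[0]-220+.5)*10,(a[1]-148+.5)*10]);a=proj("scene",(.5735,-.0359,.18));print([(a[0]-220+.5)*10,(a[1]-148+.5)*10])
E
```

```text
n 147 sx,ty,h [ 0.08  -0.072  0.056] cost rms 0.0171 tip [ 0.5674 -0.0291  0.068 ]
[ 0.5745 -0.0356  0.1572] [-0.2  0.2 -2.9] 10.85
[np.float64(425.96837711785724), np.float64(404.4861586835614)]
[np.float64(421.47311114570755), np.float64(155.1233237543275)]
```

View pics/s5.png

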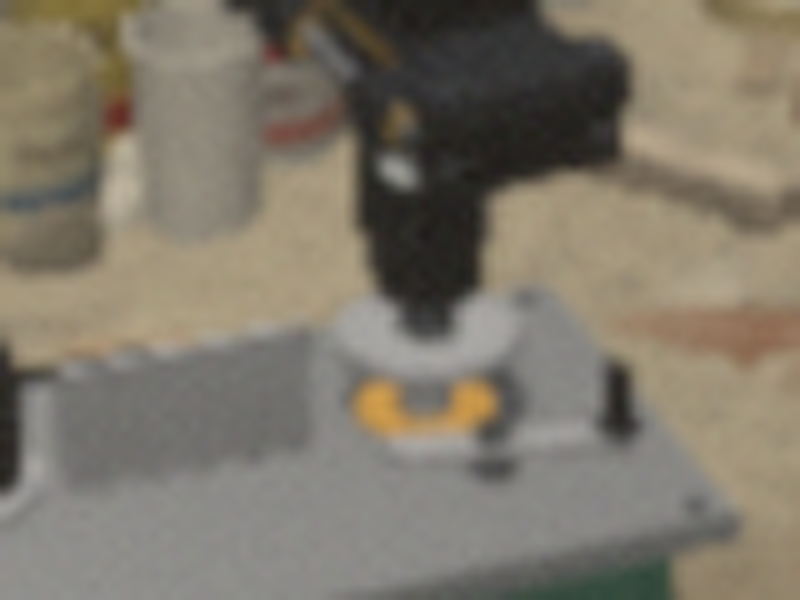

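It stands upright in the brass ring, with the flange level at (430,335). Now I lower it with a lighter grip, watching the side force.

{"op": "tcp_steps", "data": {"segments": [[0, 0, 0, 0, 0.4], [0, 0, 0.001, 0, 0.4], [0, 0, 0.002, 0, 0.4], [0, 0, 0.002, 0, 0.4]], "force": 8}}

```text
time: 11.3
position: [0.5745, -0.0353, 0.3185]
tool_rot: [2.221, 2.221, -0.0]
ft_force: [-0.7, -0.3, -4.1]
grip_width: 0.504
grip_force: 8.0
```

{"op": "tcp_steps", "data": {"segments": [[0, 0, 0.001, 0, 0.4], [0, 0, 0.002, 0, 0.4], [0, 0, 0.002, 0, 0.4]]}}

```text
time: 11.6
position: [0.5745, -0.0352, 0.3165]
tool_rot: [-2.221, -2.222, 0.0]
ft_force: [0.0, -0.0, -3.6]
grip_width: 0.499
grip_force: 8.0
```

Free so far. Continuing down in short commands.

{"op": "tcp_steps", "data": {"segments": [[0, 0, 0.001, 0, 0.4], [0, 0, 0.002, 0, 0.4], [0, 0, 0.003, 0, 0.4], [0, 0, 0.003, 0, 0.4]]}}

```text
time: 12.0
position: [0.5745, -0.0352, 0.3135]
tool_rot: [-2.221, -2.221, 0.0]
ft_force: [0.6, 0.6, -3.5]
grip_width: 0.502
grip_force: 8.0
```

{"op": "tcp_steps", "data": {"segments": [[0, 0, 0.001, 0, 0.4], [0, 0, 0.002, 0, 0.4], [0, 0, 0.003, 0, 0.4], [0, 0, 0.003, 0, 0.4]]}}

```text
time: 12.4
position: [0.5745, -0.0352, 0.3105]
tool_rot: [-2.221, -2.221, 0.0]
ft_force: [-0.9, 0.5, -3.5]
grip_width: 0.5
grip_force: 8.0
```

{"op": "tcp_steps", "data": {"segments": [[0, 0, 0.001, 0, 0.4], [0, 0, 0.002, 0, 0.4], [0, 0, 0.003, 0, 0.4], [0, 0, 0.004, 0, 0.4], [0, 0, 0.004, 0, 0.4]]}}

```text
time: 12.9
position: [0.5745, -0.0352, 0.3065]
tool_rot: [-2.221, -2.221, 0.0]
ft_force: [0.3, 0.3, -4.7]
grip_width: 0.499
grip_force: 8.0
```

{"op": "tcp_steps", "data": {"segments": [[0, 0, 0.001, 0, 0.4], [0, 0, 0.002, 0, 0.4], [0, 0, 0.003, 0, 0.4], [0, 0, 0.004, 0, 0.4], [0, 0, 0.004, 0, 0.4]]}}

```text
time: 13.4
position: [0.5745, -0.0351, 0.3025]
tool_rot: [-2.221, -2.221, 0.0]
ft_force: [0.4, 1.3, -4.6]
grip_width: 0.503
grip_force: 8.0
```

{"op": "tcp_steps", "data": {"segments": [[0, 0, 0.001, 0, 0.4], [0, 0, 0.002, 0, 0.4], [0, 0, 0.003, 0, 0.4], [0, 0, 0.004, 0, 0.4], [0, 0, 0.004, 0, 0.4]]}}

```text
time: 13.9
position: [0.5745, -0.0351, 0.2985]
tool_rot: [-2.221, -2.221, 0.0]
ft_force: [-0.8, 0.4, -4.7]
grip_width: 0.503
grip_force: 8.0
```

{"op": "tcp_steps", "data": {"segments": [[0, 0, 0.001, 0, 0.4], [0, 0, 0.002, 0, 0.4], [0, 0, 0.003, 0, 0.4], [0, 0, 0.003, 0, 0.4]]}}

```text
time: 14.3
position: [0.5745, -0.035, 0.2957]
tool_rot: [-2.221, -2.222, 0.0]
ft_force: [-1.1, 1.4, -2.7]
grip_width: 0.502
grip_force: 8.0
```

{"op": "tcp_steps", "data": {"segments": [[0, 0, 0.0005, 0, 0.4], [0, 0, 0.001, 0, 0.4], [0, 0, 0.001, 0, 0.4]]}}

```text
time: 14.6
position: [0.5746, -0.0346, 0.2954]
tool_rot: [-2.221, -2.222, -0.0]
ft_force: [-3.3, 2.7, 4.8]
grip_width: 0.504
grip_force: 8.0
```

```bash
python3 fit.py 0
```

```text
n 113 sx,ty,h [ 0.331 -0.081  0.054] cost rms 0.0155 tip [ 0.5461 -0.0275  0.0493]
[ 0.5746 -0.0346  0.1319] [-3.3  3.6  4.9] 14.65
```

{"op": "tcp_steps", "data": {"segments": [[0, 0, -0.001, 0, 0.4], [0, 0, -0.001, 0, 0.8], [0, 0, -0.001, 0, 0.8], [0, 0, -0.001, 0, 0.8], [0, 0, -0.001, 0, 0.8], [0, 0, -0.001, 0, 0.8], [0, 0, -0.04, 0, 0.8], [0, 0, -0.08, 0, 0.8], [0, 0, -0.1, 0, 0.8], [0, 0, -0.1, 0, 0.8]]}}

```text
time: 15.65
position: [0.5756, -0.0349, 0.3986]
tool_rot: [2.217, 2.217, 0.006]
ft_force: [0.6, -0.1, -0.7]
grip_width: 0.801
grip_force: 0.0
```

```bash
python3 - <<'E'
from h import *
p,d=ctrl.get_image("scene");C=cloud("scene",d)
u,v=260,178
cv2.imwrite("pics/s6.png",cv2.resize(p[v-30:v+30,u-40:u+40,::-1],(800,600),interpolation=cv2.INTER_CUBIC))
m=(np.hypot(C[...,0]-.5735,C[...,1]+.036)<.045)&(C[...,2]>.081)&(C[...,2]<.17)
q=C[m];print(len(q),np.histogram(q[:,2],np.arange(.08,.17,.004)))
E
```

```text
273 (array([54, 23,  7,  0,  2,  6, 10, 11, 15,  8, 11, 12, 13, 12, 15, 13, 18,
       36,  7,  0,  0,  0]), array([0.08 , 0.084, 0.088, 0.092, 0.096, 0.1  , 0.104, 0.108, 0.112,
       0.116, 0.12 , 0.124, 0.128, 0.132, 0.136, 0.14 , 0.144, 0.148,
       0.152, 0.156, 0.16 , 0.164, 0.168]))
```

View pics/s6.png

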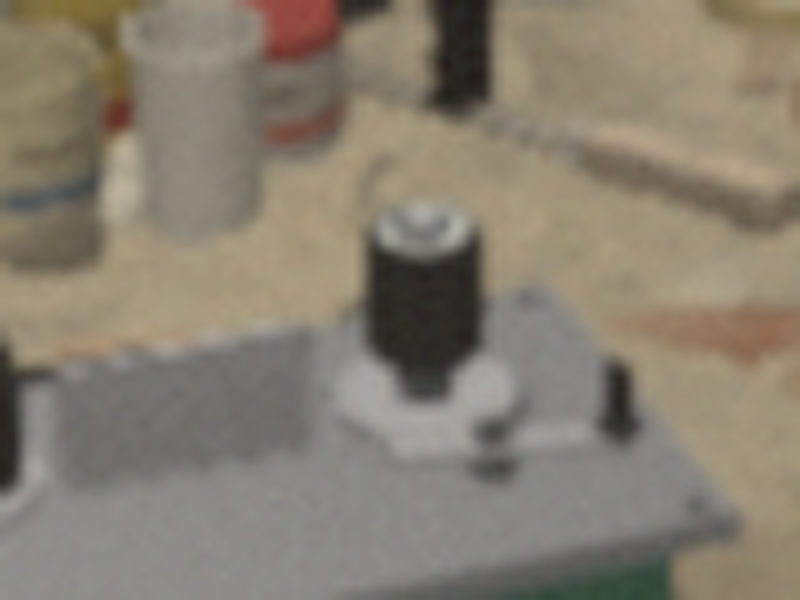

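The idler is home: the roller top is at z≈0.150, the flange at (430,390) is flat on the table, and the keeper's post is at (618,400). Next I straddle the post.

{"op": "tcp_steps", "data": {"segments": [[-0.02, -0.03, 0, 0.15, 0.35], [-0.044, -0.0715, 0, 0.3, 0.35], [-0.044, -0.0715, 0, 0.42, 0.35], [-0.044, -0.0715, 0.01, 0.42, 0.35], [-0.044, -0.0715, 0.04, 0.42, 0.35], [-0.044, -0.0715, 0.07, 0.42, 0.35], [-0.044, -0.0715, 0.09, 0.42, 0.35], [-0.044, -0.0715, 0.1, 0.42, 0.35], [-0.044, -0.0715, 0.1, 0.42, 0.35]]}}

```text
time: 16.6
position: [0.5026, -0.0785, 0.2925]
tool_rot: [-2.63, -1.712, 0.003]
ft_force: [-0.7, 0.1, 0.7]
grip_width: 0.352
grip_force: 0.0
```

{"op": "tcp_steps", "data": {"segments": [[0, 0, 0.003, 0, 0.35], [0, 0, 0.006, 0, 0.35], [0, 0, 0.006, 0, 0.0], [0, 0, 0.006, 0, 0.0], [0, 0, 0.006, 0, 0.0], [0, 0, 0.006, 0, 0.0], [0, 0, 0.006, 0, 0.0]], "force": 6}}

```text
time: 17.3
position: [0.5034, -0.0797, 0.2892]
tool_rot: [2.635, 1.708, 0.001]
ft_force: [1.4, -3.0, 1.1]
grip_width: 0.107
grip_force: 6.0
```

```bash
python3 -c "
from h import *
s=ctrl.get_state();T=R.from_rotvec(s['tool_rot']).as_matrix();print(T.round(3),s['joint_positions'].round(2))
P=np.array([.5226,-.0363]);p=s['position'][:2];r=p-P;print(np.linalg.norm(r),r)
a0=np.arctan2(r[1],r[0]);L=np.linalg.norm(r);e=np.arctan2(.0875,-.9962)-2*np.pi;
for k in range(1,13):
  a=a0+(e-a0 if e<a0 else e-a0)*0 - (a0-(e if e<a0 else e))*k/12
  q=P+L*np.array([np.cos(a),np.sin(a)])-p; print(k,np.round((T.T@[q[0],q[1],0])[:2],4),round(a0-a,3))
"
```

```text
[[ 0.408  0.913  0.002]
 [ 0.913 -0.408 -0.001]
 [-0.     0.002 -1.   ]] [ 0.67  0.16 -0.61  1.92  0.1   1.09 -0.4 ]
0.047416894628122534 [-0.01919968 -0.0433559 ]
1 [ 0.0002 -0.0049] 0.103
2 [ 0.001  -0.0097] 0.207
3 [ 0.0022 -0.0145] 0.31
4 [ 0.0039 -0.0191] 0.414
5 [ 0.0061 -0.0235] 0.517
6 [ 0.0087 -0.0276] 0.621
7 [ 0.0118 -0.0315] 0.724
8 [ 0.0152 -0.035 ] 0.828
9 [ 0.019  -0.0381] 0.931
10 [ 0.023  -0.0408] 1.035
11 [ 0.0274 -0.0431] 1.138
12 [ 0.0319 -0.045 ] 1.242
```

{"op": "tcp_steps", "data": {"segments": [[0.0002, -0.0049, 0, 0.103, 0], [0.001, -0.0097, 0, 0.207, 0], [0.002, -0.0145, 0, 0.31, 0], [0.004, -0.019, 0, 0.414, 0], [0.006, -0.0235, 0, 0.517, 0], [0.0087, -0.0276, 0, 0.621, 0], [0.0087, -0.0276, 0, 0.621, 0]]}}

```text
time: 18.0
position: [0.4816, -0.0595, 0.2892]
tool_rot: [3.032, 0.823, 0.002]
ft_force: [0.1, 0.8, 0.7]
grip_width: 0.108
grip_force: 6.0
```

{"op": "tcp_steps", "data": {"segments": [[0.0002, -0.0049, 0, 0.103, 0], [0.001, -0.0097, 0, 0.207, 0], [0.002, -0.0145, 0, 0.31, 0], [0.004, -0.019, 0, 0.414, 0], [0.006, -0.0235, 0, 0.517, 0], [0.0087, -0.0276, 0, 0.621, 0], [0.0087, -0.0276, 0, 0.621, 0]]}}

```text
time: 18.7
position: [0.4761, -0.0336, 0.2893]
tool_rot: [3.135, -0.143, 0.007]
ft_force: [4.8, -6.9, -2.4]
grip_width: 0.105
grip_force: 6.0
```

The stop is felt. I release, lift clear and check.

{"op": "tcp_steps", "data": {"segments": [[0, 0, 0, 0, 0.35], [0, 0, 0, 0, 0.35], [0, 0, 0, 0, 0.35], [0, 0, 0, 0, 0.35], [0, 0, -0.03, 0, 0.35], [0, 0, -0.07, 0, 0.35], [0, 0, -0.12, 0, 0.35], [0, 0, -0.15, 0, 0.35], [0, 0, -0.15, 0, 0.35], [0, 0, -0.15, 0, 0.35]]}}

```text
time: 19.7
position: [0.4749, -0.0315, 0.4389]
tool_rot: [3.138, -0.142, 0.001]
ft_force: [0.0, -0.2, -0.3]
grip_width: 0.347
grip_force: 0.0
```

```bash
python3 - <<'E'
from h import *
p,d=ctrl.get_image("scene")
u,v=260,184
cv2.imwrite("pics/s7.png",cv2.resize(p[v-30:v+30,u-40:u+40,::-1],(800,600),interpolation=cv2.INTER_CUBIC))
a=proj("scene",(.4778,-.0324,.108));print([(a[0]-220+.5)*10,(a[1]-154+.5)*10])
E
```

```text
[np.float64(535.5302923604637), np.float64(397.08473442961264)]
```

View pics/s7.png

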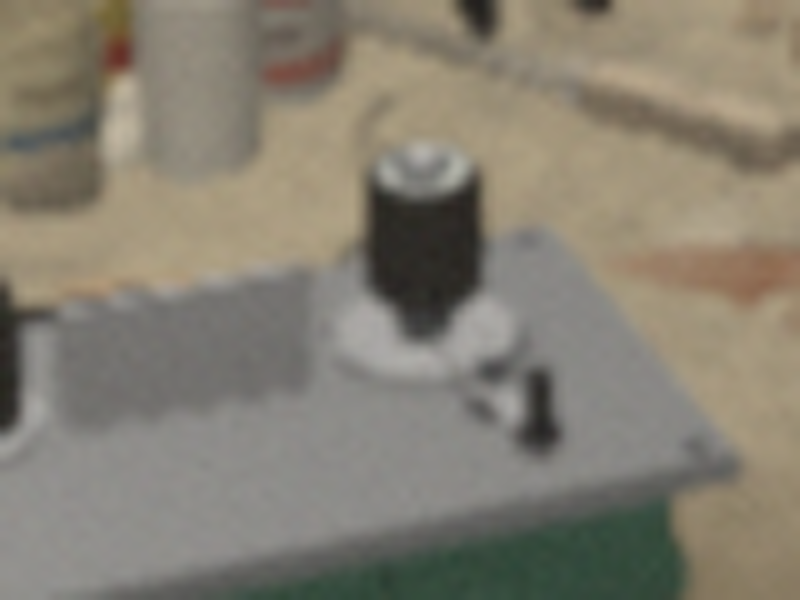

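The post is at (538,405), as predicted for 1.5 rad. The keeper runs over the flange, the idler is upright and home, and the gripper is clear. Handing in.

```bash
python3 -c "
from bench import ctrl
print(ctrl.close_job())"
```

```text
the job is handed in; nothing more can be done
None
```

The idler is refitted and fully home in the bush, the keeper is swung over its flange to its stop, and the gripper is clear; I handed the job in at about 20 s, and no verdict came back.

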